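# Pry the split retaining ring out of a bearing housing

## Task

Take the split steel ring out of the groove of the green bearing housing: work the screwdriver's blade in through the slot under the ring end and pry that end up past the spring balls while the far side is still in its groove, then lift the ring out. Lay it flat on the grey mat without dropping it, put the screwdriver back down on the bench off the ring, and leave the other things where they are.

Things in the scene. Friction and masses are not known exactly. Their poses are not given: they have to be found in the camera images.
- housing: Green round bearing housing fixed to the bench; origin at the centre of its underside, z up. Foot 184 mm across, 12 mm high; body 172 mm across. Outer wall (radius 70 to 86 mm) is 56 mm high. Inside it a ledge (radius 51 to 70 mm) at z = 46 mm carries the ring, whose top is then 3 mm below the wall's. Inside the ledge is a flat face at z = 34 to 37 mm with a stub of radius 15 mm to z = 43 mm in the middle.
- slot_mouth (a point): Outer end of the pick slot: middle of its flat floor at the housing's outer face (radius 86 mm, z = 34 mm); axes as the housing's, +y points along the slot to the housing's centre. The slot cuts radially through wall and ledge, open above except where the ring bridges it: 12 mm high under the ring, 22 mm wide at the outside narrowing to 14 mm at the inside.
- ball_a (a point): Centre of one sprung steel ball, 16 mm across, 59.5 mm above the bench, that overhangs the ring's outer edge by 3 mm and holds it down; a block behind it reaches z = 70 mm. It yields outwards at 1.6 N rising to 3 N. There are two, 75 degrees round the housing from the slot on either side; a lift of about 3 to 6 N at the ring end makes the ring click past both.
- ring_center (a point): Centre of the loose rigid split steel ring, half-way up; z is its axis. Outer diameter 136 mm, inner 108 mm, band 14 mm wide, 7 mm thick, 130 to 200 g. Gap of 13 mm centred 24 degrees round from the ring's -y axis towards its -x axis; beside the gap each end has a lug 8 mm wide reaching 10 mm inwards. It starts seated, axes within a few degrees of the housing's.
- ring_end (a point): Underside, mid-band, of the ring end that bridges the pick slot (61 mm from the ring's axis along its -y). The nearest lug begins 10 mm to the -x side and keeps a blade under this point from slipping out through the gap, so the lifted ring hangs from the blade. Axes as the ring's.
- ring_far (a point): Underside of the ring band opposite ring_end (61 mm from the axis along the ring's +y). Axes as the ring's.
- driver_grip (a point): Loose flat-blade screwdriver, about 90 g; this is where to hold the grey and red handle (24 mm wide, 29 mm high, square section), on its axis, 14.5 mm above the bench as it lies. Its -y axis points along the blade, z is up as it lies. The handle runs from 33 mm towards the blade to 66 mm behind this point.
- driver_tip (a point): Tip of the screwdriver's blade, on its axis, 130 mm from driver_grip along -y; the blade is 6 mm square and 97 mm long. Axes as driver_grip's.
- mat_center (a point): Centre of the top of the grey non-slip mat (grips the ring well; the blade is slippery beside it), 190 x 190 mm, 4 mm thick, fixed flat on the bench; x, y along its sides.
- cutters_center (a point): Bystander: red-handled end cutters, 85 x 162 x 14 mm, lying loose; centre.
- clip_center (a point): Bystander: pale blue flat plastic snap hook blank, 51 x 110 x 11 mm, lying loose; centre.
- violet_center (a point): Bystander: violet plastic knob, 44 mm across, 24 mm high, loose; centre.
- blue_center (a point): Bystander: blue plastic knob, 38 mm across, 21 mm high, loose; centre.

How it is judged (in metres and radians):
On the way:
1. the ring end over the slot has been pried up by the screwdriver while the far side is still in its groove (z of ring_end in the frame of housing above 0.06 m and z of ring_far in the frame of housing below 0.058 m and horizontal distance between ring_center and housing below 0.05 m and contact force between driver and ring above 0.1 N), for 0.1 s.
At the end, for the whole second after the job is handed in: The ring lies flat and still on the mat, either face up (tilted less than 0.08 rad, its centre within 70 mm of the mat's centre); the screwdriver lies still on the bench or mat, not touching the ring (horizontal distance between ring_center and mat_center below 0.07 m and height (world z) of ring_center between 0.004 and 0.011 m and angle between the z axis of ring_center and the z axis of mat_center, either way round below 0.08 rad and linear speed of each of ring, driver below 0.02 m/s and height (world z) of driver_grip below 0.026 m and height (world z) of driver_tip below 0.03 m and contact force between driver and ring below 0.05 N).
It fails at once if the ring is dropped or flung (faster than 1.2 m/s) (linear speed of ring above 1.2 m/s).
It fails at once if another loose thing on the bench is shoved more than 30 mm (distance of any of cutters_center, clip_center, violet_center, blue_center from where it was at the start of the episode above 0.03 m).
It also fails if it takes over 72 s, if anything falls off the work surface, if the arm or the gripper's body presses on something with over 40 N, if the wrist force passes 120 N, or if a joint passes its speed limit or range.

## Robot

A 7-joint arm with a two-finger parallel gripper is mounted at the origin on a cart in front of the work surface, level with it; the furniture and walls round the work are solid. World frame = base frame: x ahead of the robot, y to its left, z up, the work surface at z = 0. Lengths are in mm, angles in rad, forces in N, time in s.
With the tool pointing down it reaches from about 400 to 925 mm from the base axis. Payload 5.6 kg.
Tool frame: the origin (TCP) lies midway between the tips of the shut fingers; the grasp point (between the pads) lies env.hold_point_z behind it (env.hold_point_z is the distance from the TCP to the grasp point, in mm); z points along the fingers, y is the line along which they close (so a half turn about z gives the same grasp; the last joint's range is limited). The gripper opens to 85 mm and grips with 20 to 120 N. Pads are 22 mm wide; open, the fingers measure 114 mm over their backs; the gripper's body (76 mm by 85 mm) begins 54 mm behind the grasp point. The pads swing forward as they close: fully open they stand 13 mm farther back than shut.
Start: joints at [-0.043, 0.468, -0.012, 1.603, 0.006, 1.071, -0.056], TCP at [650.006, -0.043, 231.29] pointing down, gripper open.
Joint ranges: [-2.53, 2.53], [-0.31, 2.02], [-1.57, 1.55], [0.28, 2.44], [-1.29, 4.43], [0.15, 1.84], [-2.92, 2.92]. Speed limits (rad/s): [2.57, 2.57, 3.14, 3.14, 3.14, 3.14, 3.14].

## Interface

Orientations are given as a rotation vector (axis times angle).
In Python, from bench import env gives the robot as it stands.
- The arm moves only by the shell command python3 -m crank 'ROWS' [OPENING] [FORCE]. ROWS is JSON, one flat list of numbers, 6 for each row, row after row: the shift along the world's x, y, z in m, then the turn, a rotation vector about the world's x, y, z in rad. A call has 1 to 20 rows; each row shifts and turns the commanded pose from where the row before left it; what a row does not reach is not made up. A row lasts 1/10 s, in which the tool goes at most 50 mm and 8.59 degrees, less where a joint would pass 70% of its speed; a pose out of reach is approached as far as the arm can. A call is refused whole if a number of a shift passes 0.05 or a number of a turn 0.15, either way. A call with a gripper value outside its range is refused whole. OPENING is the opening, from 0 (shut) to 1 (fully open), set as the call begins (- or left out, the last holds). The fingers move at their own pace and stop on an object; FORCE is the grip in N (left out, the last holds). Time passes only in rows, so rows that do not move let the fingers close. It gives the time, the measured TCP pose, the force, the opening and the grip force at its end, in the units of the state.
- env.read_state(): the state, without advancing time (a new reading comes with each control period).
- env.read_camera(name): name is "scene" or "side" or "wrist"; returns the picture (384x512x3 uint8, red, green, blue); there is no depth.
- env.camera_model(name): a dict with "K" (3x3 intrinsics, pixels), "origin" and "rotation" of the camera in the world; the wrist camera has in their place "tool_from_camera" (4x4, takes a point from camera to tool coordinates, whose origin is the TCP and whose axes are the flange's). Camera axes: x right, y down, z forward; pixel columns grow to the right and rows downward; lengths in mm; the calibration is good to about 2 mm. A picture is of the moment at which its call begins: read the wrist's pose just before it. camera_model takes no time and is no camera call.
- env.sign_off(): hands the job in; it is judged then, once.
The state is a dict: "t": time; "joint_pos": joint angles; "joint_velocities": joint speeds; "joint_torque": joint torques, N m; "tcp_pos": TCP position; "orientation": TCP orientation; "ft_force": force on the tool from outside, world axes, zero at the start; "moment": the same for the moment, N m; "opening": finger opening in mm; "gripper_force": force on a finger pad.
Only numpy, scipy, OpenCV 4.12 (cv2) and the standard library are available. Lean on these libraries where they do the work, as an engineer would, in place of code of your own. Each camera call takes 0.05 s, during which the arm holds its last target. There are 200 camera calls.

## Working session

There is one attempt and no reset: what is moved stays moved. The work goes in short steps, Python scripts to look and compute and a shell command to move; the robot and the scene stay as the last step left them, time stands still between calls to the robot, and variables do not carry over. Pictures are saved under pics/ and viewed, at most 10 in all, crops included, and the job is handed in when it is done.

```bash
ls; mkdir -p pics; python3 - <<'E'
from bench import env
import cv2,numpy as np
a=env.read_camera("scene");b=env.read_camera("side")
for n,i in(("scene",a),("side",b)):
    cv2.imwrite(f"pics/{n}0.png",cv2.resize(i[:,:,::-1],(800,600),interpolation=cv2.INTER_CUBIC))
    cv2.imwrite(f"/tmp/{n}0.png",i[:,:,::-1])
    print(n,env.camera_model(n))
print(env.camera_model("wrist"),env.hold_point_z,env.read_state())
E
```

```text
pics
scene {'K': array([[396.73061847,   0.        , 258.61595181],
       [  0.        , 396.73061847, 191.72646792],
       [  0.        ,   0.        ,   1.        ]]), 'origin': array([-148.73757378, -586.20668066, 1080.02138097]), 'rotation': array([-2.22590643,  1.0164134 , -0.41666018])}
side {'K': array([[457.12857464,   0.        , 251.76297054],
       [  0.        , 457.12857464, 199.38670638],
       [  0.        ,   0.        ,   1.        ]]), 'origin': array([ 274.5075428 , 1032.59695493,  775.72987987]), 'rotation': array([-0.37784796,  2.63363123, -1.41394927])}
{'K': array([[320.20836605,   0.        , 259.1687218 ],
       [  0.        , 320.20836605, 192.49997222],
       [  0.        ,   0.        ,   1.        ]]), 'tool_from_camera': array([[-8.98614068e-05, -9.52870622e-01, -3.03376943e-01,
         7.71553781e+01],
       [ 9.99999976e-01, -2.47419276e-05, -2.18492375e-04,
         9.04313077e-01],
       [ 2.00688835e-04, -3.03376955e-01,  9.52870601e-01,
        -1.43086903e+02],
       [ 0.00000000e+00,  0.00000000e+00,  0.00000000e+00,
         1.00000000e+00]])} 18.700000000000003 {'t': 0.1, 'joint_pos': array([-0.04300761,  0.4682923 , -0.01163168,  1.60354205,  0.0060198 ,
        1.07141079, -0.05632315]), 'joint_velocities': array([ 0.00017911, -0.00311325, -0.00012808, -0.00072093, -0.00086637,
       -0.00060146,  0.00032581]), 'joint_torque': array([ 1.06754396e-03, -5.33521950e+01,  2.19214533e-02, -2.51963443e+01,
        1.15740488e-02,  4.25570266e-03,  1.47225879e-06]), 'tcp_pos': array([ 6.49489058e+02, -4.91384182e-02,  2.30427181e+02]), 'orientation': array([-2.22074441e+00, -2.22064518e+00,  1.92577092e-03]), 'ft_force': array([-0.37230821,  0.81903985, -0.07251285]), 'moment': array([ 0.03997787,  0.00059245, -0.00243161]), 'gripper_force': 0.0, 'opening': 85.55006159861203}
```

View pics/scene0.png

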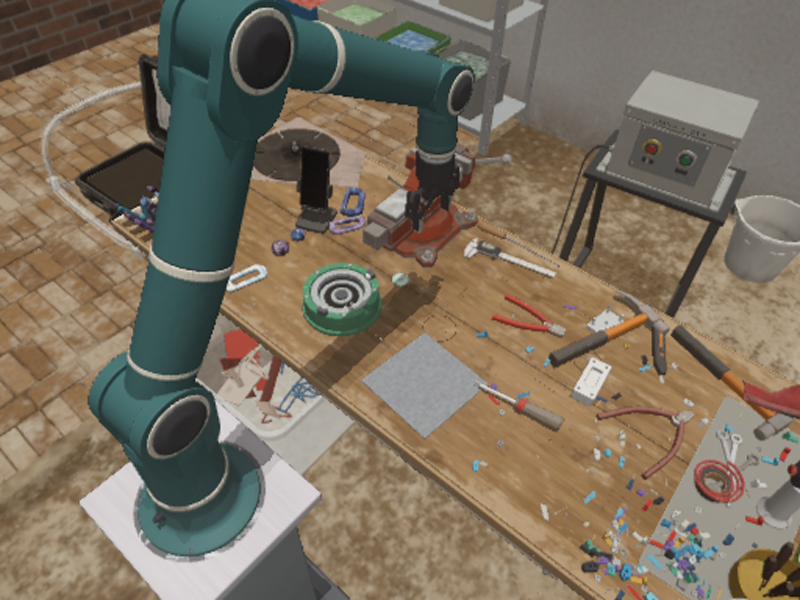

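View pics/side0.png

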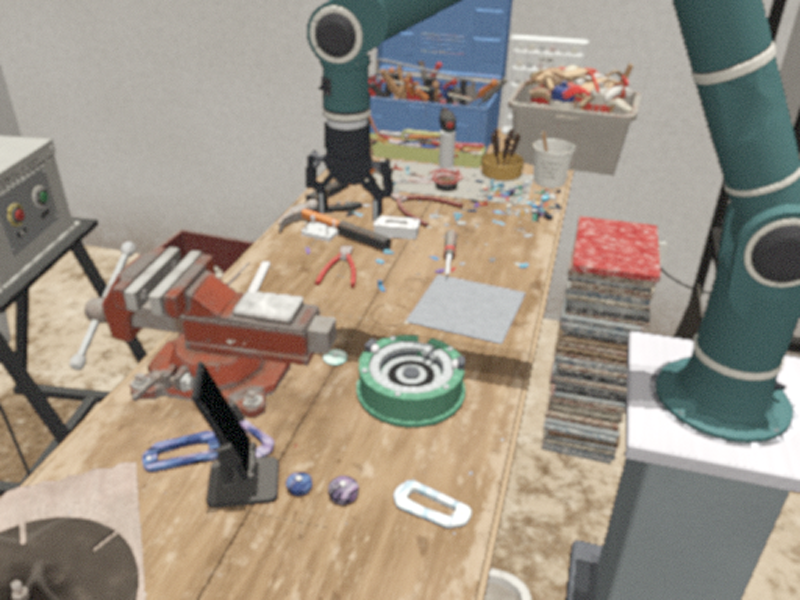

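The scene view shows the housing at (340,297), the mat centred at (425,385), and the screwdriver from its tip at (480,384) to the handle end at (560,425). The side view shows the housing at (411,375), with the clip and knobs on its left. The cutters are at (530,318) in the scene view.

```bash
cat > h.py <<'E'
from bench import env
import cv2,numpy as np
from scipy.spatial.transform import Rotation as R
def cam(n,st=None):
    m=env.camera_model(n)
    if n=="wrist":
        st=st or env.read_state(); T=m["tool_from_camera"]; Rt=R.from_rotvec(st["orientation"]).as_matrix()
        return m["K"],Rt@T[:3,3]+st["tcp_pos"],Rt@T[:3,:3]
    return m["K"],m["origin"],R.from_rotvec(m["rotation"]).as_matrix()
def ray(c,p):
    K,o,r=c; return o,r@np.linalg.solve(K,[p[0],p[1],1])
def onz(c,p,z):
    o,d=ray(c,p); return o+d*(z-o[2])/d[2]
def proj(c,P):
    K,o,r=c; q=K@(r.T@(np.asarray(P,float)-o)); return q[:2]/q[2]
E
python3 - <<'E'
from h import *
np.set_printoptions(precision=0,suppress=True)
s=cam("scene");d=cam("side");k=.64
for n,p,z in [("hous",(342,294),43),("mat",(425,385),4),("matN",(424,335),4),("matE",(485,383),4),("matS",(425,437),4),("matW",(363,382),4),("tip",(478,384),14),("butt",(560,425),14),("hfront",(516,403),14),("cut",(530,318),7),("clip",(246,277),5)]: print(n,onz(s,np.array(p)*k,z))
for n,p,z in [("hous",(411,372),43),("mat",(466,308),4),("tip",(447,276),14),("butt",(451,233),20),("violet",(344,489),12),("blue",(299,484),10),("clip",(431,503),5),("cut",(338,266),7)]: print(n,onz(d,np.array(p)*k,z))
E
```

```text
hous [500. 128.  43.]
mat [ 454. -155.    4.]
matN [556. -69.   4.]
matE [ 541. -247.    4.]
matS [ 359. -233.    4.]
matW [374. -53.   4.]
tip [ 523. -241.   14.]
butt [ 550. -420.   14.]
hfront [ 536. -326.   14.]
cut [ 753. -221.    7.]
clip [411. 366.   5.]
hous [500. 136.  43.]
mat [ 461. -138.    4.]
tip [ 520. -231.   14.]
butt [ 552. -413.   20.]
violet [532. 380.  12.]
blue [597. 387.  10.]
clip [410. 364.   5.]
cut [ 757. -217.    7.]
```

```bash
python3 -m crank '[-0.025,0.026,0,0,0,0, -0.025,0.026,0,0,0,0, -0.025,0.026,0,0,0,0, -0.025,0.026,0,0,0,0, -0.025,0.026,0,0,0,0, -0.025,0.026,0,0,0,0, 0,0,0,0,0,0, 0,0,0,0,0,0]'
python3 - <<'E'
from h import *
import pickle
st=env.read_state(); i=env.read_camera("wrist")[:,:,::-1]; pickle.dump(st,open("w1.pkl","wb")); cv2.imwrite("/tmp/w1.png",i)
print(st["tcp_pos"],proj(cam("wrist",st),[500,131,50]))
cv2.imwrite("pics/w1.png",cv2.resize(i[70:340,80:440],None,fx=2.2,fy=2.2,interpolation=cv2.INTER_CUBIC))
E
```

```text
t: 0.9
tcp_pos: [499.7, 156.3, 231.3]
orientation: [2.219, 2.223, -0.0]
ft_force: [0.2, -0.3, 0.6]
opening: 84.9
gripper_force: 0.0
[499.70610464 156.32660728 231.29960412] [258.59710326 191.73162127]
```

View pics/w1.png

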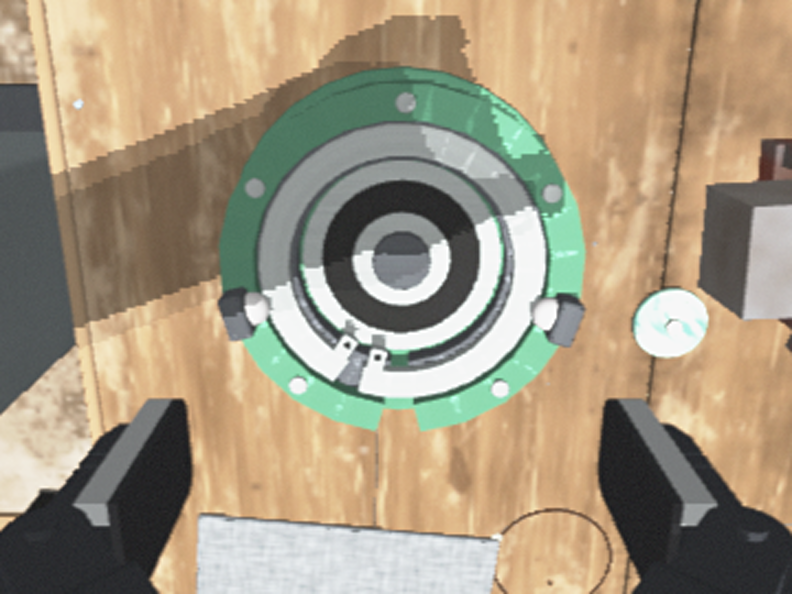

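```bash
python3 -m crank '[0.005,-0.045,0,0,0,0, 0.005,-0.045,0,0,0,0, 0.005,-0.045,0,0,0,0, 0.005,-0.045,0,0,0,0, 0.005,-0.045,0,0,0,0, 0.005,-0.045,0,0,0,0, 0.005,-0.045,0,0,0,0, 0.005,-0.045,0,0,0,0, 0,-0.045,0,0,0,0, 0,-0.045,0,0,0,0, 0,-0.03,0,0,0,0, 0,0,0,0,0,0, 0,0,0,0,0,0]'
python3 - <<'E'
from h import *
import pickle
st=env.read_state(); i=env.read_camera("wrist")[:,:,::-1]; pickle.dump(st,open("w2.pkl","wb")); cv2.imwrite("/tmp/w2.png",i)
print(st["tcp_pos"],st["t"])
cv2.imwrite("pics/w2.png",cv2.resize(i,(800,600),interpolation=cv2.INTER_CUBIC))
E
```

```text
t: 2.25
tcp_pos: [539.1, -326.0, 230.6]
orientation: [-2.225, -2.217, 0.001]
ft_force: [-0.4, 0.8, -0.9]
opening: 85.0
gripper_force: 0.0
[ 539.05408651 -326.03701286  230.55993489] 2.25
```

View pics/w2.png

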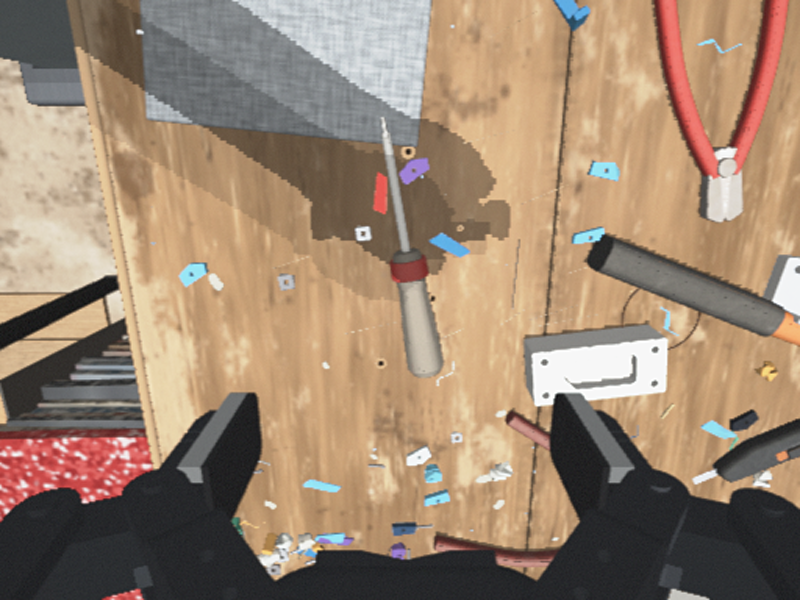

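The housing view shows the slot mouth at the bottom centre, about (399,430), with the balls at (257,309) and (545,311) and the stub at (402,259). The driver view shows the tip at (383,120), the collar at (408,267) and the butt at (426,374).

```bash
python3 - <<'E'
from h import *
import pickle
np.set_printoptions(precision=1,suppress=True)
c=cam("wrist",pickle.load(open("w1.pkl","rb")));f=lambda p:np.array(p)/2.2+[80,70]
for n,p,z in [("stub",(402,259),43),("ballL",(257,309),59.5),("ballR",(545,311),59.5),("wallL",(220,262),56),("wallR",(585,262),56),("wallT",(402,66),56),("slotL",(382,432),56),("slotR",(417,432),56),("ringL",(257,262),53),("ringR",(549,262),53),("ringT",(402,121),53),("gap",(352,368),53),("matTL",(199,514),4),("matTR",(499,539),4)]: print(n,onz(c,f(p),z)[:2])
c=cam("wrist",pickle.load(open("w2.pkl","rb")))
for n,p,z in [("tip",(383,120),14.5),("bladeEnd",(405,250),14.5),("collar",(409,267),26),("hm",(419,325),29),("butt",(426,372),20),("matBL",(146,120),4),("matBR",(419,147),4)]: print(n,onz(c,np.array(p)*.64,z)[:2])
E
```

```text
stub [504.5 133.3]
ballL [435.1 113.3]
ballR [572.7 112.5]
wallL [418.3 135.6]
wallR [590.8 135.9]
wallT [503.9 224.8]
slotL [494.5  44.7]
slotR [512.4  44.8]
ringL [435.1 134.8]
ringR [574.5 135. ]
ringT [504. 201.]
gap [479.6  79.3]
matTL [379.8 -43.9]
matTR [566.8 -62.2]
tip [ 525.1 -235. ]
bladeEnd [ 539.7 -324.3]
collar [ 542.5 -334.3]
hm [ 549.8 -377.3]
butt [ 555.6 -419.6]
matBL [ 359.8 -233.9]
matBR [ 549.8 -252.6]
```

```bash
python3 -m crank '[0.0065,-0.032,-0.03,0,0,0.083, 0,0,-0.04,0,0,0.083, 0,0,-0.05,0,0,0, 0,0,-0.05,0,0,0, 0,0,-0.03,0,0,0, 0,0,-0.02,0,0,0, 0,0,-0.009,0,0,0, 0,0,0,0,0,0, 0,0,0,0,0,0]' 0.6 60
python3 -m crank '[0,0,0,0,0,0, 0,0,0,0,0,0, 0,0,0,0,0,0, 0,0,0,0,0,0, 0,0,0,0,0,0]' 0 120
```

```text
t: 3.2
tcp_pos: [547.5, -356.0, 3.5]
orientation: [2.028, 2.397, 0.001]
ft_force: [-0.1, -0.0, 0.5]
opening: 51.7
gripper_force: 0.0
t: 3.7
tcp_pos: [547.6, -356.7, 4.3]
orientation: [2.028, 2.396, 0.001]
ft_force: [-1.3, 0.8, 5.8]
opening: 23.1
gripper_force: 117.9
```

```bash
python3 -m crank '[0,0,0.02,0,0,0, 0,0,0.04,0,0,0, 0,0,0.04,0,0,-0.083, -0.006,0.035,0,0,0,-0.083, -0.006,0.035,0,0,0,0, -0.006,0.035,0,0,0,0, -0.006,0.035,0,0,0,0, -0.006,0.035,0,0,0,0, -0.006,0.035,0,0,0,0, -0.0075,0.03,-0.025,0,0,0, 0,0,-0.025,0,0,0, 0,0,-0.025,0,0,0, 0,0,0,0,0,0, 0,0,0,0,0,0]'
python3 - <<'E'
from h import *
import pickle
st=env.read_state(); t=st["tcp_pos"]; print(t,st["ft_force"],st["moment"],R.from_rotvec(st["orientation"]).as_matrix().round(3))
out=[]
for n in("scene","side"):
    i=env.read_camera(n)[:,:,::-1]; c=cam(n); p=proj(c,t+[0,100,10]).astype(int); print(n,p,proj(c,t+[0,130,10.5]),proj(c,[504,46.5,34]))
    out.append(cv2.resize(i[p[1]-45:p[1]+45,p[0]-60:p[0]+60],(780,585) if 0 else (780//2*1,292),interpolation=cv2.INTER_CUBIC)); print(p-[60,45])
w=env.read_camera("wrist")[:,:,::-1]
cv2.imwrite("pics/p1.png",np.vstack([np.hstack(out),cv2.resize(w[:200,100:420],(780,300))[:, :]]))
E
```

```text
t: 5.1
tcp_pos: [503.1, -116.3, 27.8]
orientation: [2.222, 2.221, -0.0]
ft_force: [-0.1, -0.5, -0.9]
opening: 22.7
gripper_force: 117.9
[ 503.13615985 -116.30022172   27.78829425] [-0.1000726  -0.48525896 -0.88969661] [-0.05547124 -0.01622725  0.038901  ] [[ 0.  1.  0.]
 [ 1. -0. -0.]
 [-0.  0. -1.]]
scene [249 209] [243.45258283 204.77441555] [236.63202572 200.68704515]
[189 164]
side [275 207] [273.40944276 213.05171434] [270.17448996 220.90839465]
[215 162]
```

View pics/p1.png

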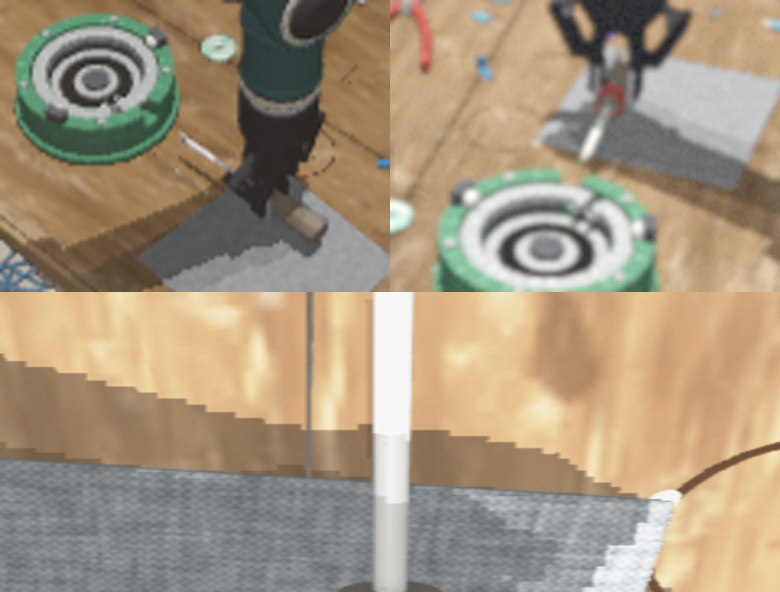

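The tip is at scene crop (181,136) and side crop (582,160). That matches the prediction to within about 3 mm, and the blade is straight in the wrist view. Inserting now.

```bash
python3 -m crank '[0.0007,0.01,0.002,0,0,0, 0,0.015,0,0,0,0, 0,0.01,0,0,0,0, 0,0.008,0,0,0,0, 0,0.005,0,0,0,0, 0,0,0,0,0,0]'
python3 -m crank '[0,0.008,0,0,0,0, 0,0.008,0,0,0,0, 0,0.006,0,0,0,0, 0,0.002,0,0,0,0, 0,0,0,0,0,0, 0,0,0,0,0,0]'
```

```text
t: 5.85
tcp_pos: [503.7, -66.9, 29.3]
orientation: [-2.219, -2.223, -0.0]
ft_force: [0.4, -1.1, -0.8]
opening: 22.5
gripper_force: 117.9
t: 6.45
tcp_pos: [503.2, -43.8, 29.1]
orientation: [-2.22, -2.221, 0.001]
ft_force: [-3.1, 0.8, -1.0]
opening: 23.1
gripper_force: 117.7
```

```bash
python3 -m crank '[0,0,0.003,0,0,0, 0,0,0.003,0,0,0, 0,0,0.003,0,0,0, 0,0,0,0,0,0, 0,0,0,0,0,0]'
python3 -m crank '[0,0,0.002,0,0,0, 0,0,0.002,0,0,0, 0,0,0.002,0,0,0, 0,0,0,0,0,0]'
python3 -m crank '[0,0,0.002,0,0,0, 0,0,0.002,0,0,0, 0,0,0.002,0,0,0, 0,0,0,0,0,0]'
```

```text
t: 6.95
tcp_pos: [504.4, -44.1, 38.7]
orientation: [2.221, 2.22, 0.002]
ft_force: [0.3, 0.3, -3.2]
opening: 23.4
gripper_force: 117.9
t: 7.35
tcp_pos: [504.3, -44.2, 44.8]
orientation: [2.221, 2.22, 0.002]
ft_force: [-0.4, 0.5, -1.2]
opening: 23.0
gripper_force: 118.0
t: 7.75
tcp_pos: [504.0, -44.1, 50.6]
orientation: [2.221, 2.221, 0.001]
ft_force: [0.7, -1.0, -1.8]
opening: 22.8
gripper_force: 118.0
```

```bash
cat > look.py <<'E'
from h import *
import sys
P=np.array(eval(sys.argv[1]),float); name=sys.argv[2]; out=[]
for n in("scene","side"):
    i=env.read_camera(n)[:,:,::-1]; p=proj(cam(n),P).astype(int); x,y=max(p[0]-50,0),max(p[1]-40,0); print(n,x,y)
    out.append(cv2.resize(i[y:y+80,x:x+100],(400,320),interpolation=cv2.INTER_CUBIC))
w=env.read_camera("wrist")[:,:,::-1]
cv2.imwrite(f"pics/{name}.png",np.vstack([np.hstack(out),cv2.resize(w[:180],(800,281))[:,:]]))
E
python3 look.py '[504,100,60]' p2
```

```text
scene 175 148
side 215 184
```

View pics/p2.png

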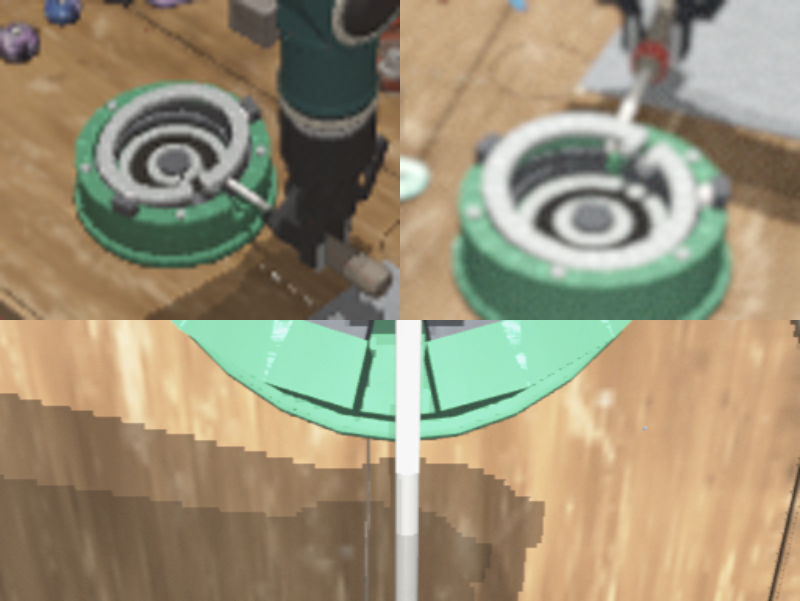

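The ring end is up on the blade (side crop 640,150) and past the balls. I'll lift a little more, then let the ring settle on top of the balls.

```bash
python3 -m crank '[0,0.0005,0.002,0,0,0, 0,0.0005,0.002,0,0,0, 0,0.0005,0.002,0,0,0, 0,0.0005,0.002,0,0,0, 0,0.0005,0.002,0,0,0, 0,0,0.002,0,0,0, 0,0,0.002,0,0,0, 0,0,0,0,0,0, 0,0,0,0,0,0]'
python3 -m crank '[0,0,-0.003,0,0,0, 0,0,-0.003,0,0,0, 0,0,-0.003,0,0,0, 0,0,-0.003,0,0,0, 0,0,-0.003,0,0,0, 0,0,-0.003,0,0,0, 0,0,-0.002,0,0,0, 0,0,0,0,0,0]'
python3 look.py '[504,100,60]' p3
```

```text
t: 8.8
tcp_pos: [503.7, -41.5, 64.3]
orientation: [2.221, 2.221, -0.0]
ft_force: [0.7, -0.0, -1.3]
opening: 23.2
gripper_force: 118.0
t: 9.6
tcp_pos: [503.5, -41.5, 44.0]
orientation: [-2.221, -2.221, 0.001]
ft_force: [0.0, 0.5, -1.3]
opening: 22.5
gripper_force: 118.1
scene 175 148
side 215 184
```

View pics/p3.png

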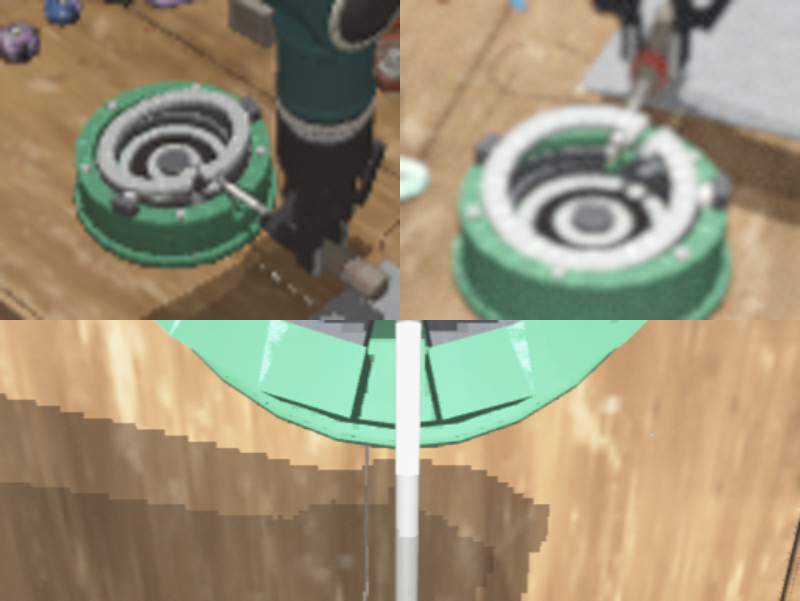

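The ring now rests raised on the balls with the blade free below it (side crop 620,140). I'll make one clear contact lift for the pry condition, then lower, withdraw and put the driver back.

```bash
python3 -m crank '[0,0,0.005,0,0,0, 0,0,0.005,0,0,0, 0,0,0.005,0,0,0, 0,0,0.004,0,0,0, 0,0,0.003,0,0,0, 0,0,0.002,0,0,0, 0,0,0.002,0,0,0, 0,0,0,0,0,0, 0,0,0,0,0,0, 0,0,0,0,0,0]'
python3 -m crank '[0,0,-0.002,0,0,0, 0,0,-0.002,0,0,0, 0,0,-0.003,0,0,0, 0,0,-0.004,0,0,0, 0,0,-0.005,0,0,0, 0,0,-0.005,0,0,0, 0,0,-0.005,0,0,0, 0,0,0,0,0,0, 0,-0.01,0,0,0,0, 0,-0.02,0,0,0,0, 0,-0.025,0,0,0,0, 0,-0.025,0,0,0,0, 0,0,0,0,0,0]'
```

```text
t: 10.75
tcp_pos: [503.6, -41.7, 70.1]
orientation: [-2.222, -2.221, 0.0]
ft_force: [0.4, -0.8, -1.3]
opening: 22.9
gripper_force: 118.1
t: 12.05
tcp_pos: [503.6, -126.7, 44.8]
orientation: [2.227, 2.212, -0.002]
ft_force: [1.2, -0.8, -0.1]
opening: 22.8
gripper_force: 118.1
```

```bash
python3 -m crank '[0.006,-0.035,0,0,0,0.083, 0.006,-0.035,0,0,0,0.083, 0.007,-0.035,0,0,0,0, 0.007,-0.035,0,0,0,0, 0.006,-0.035,0,0,0,0, 0.006,-0.035,0,0,0,0, 0.006,-0.03,0,0,0,0, 0,0,-0.02,0,0,0, 0,0,-0.01,0,0,0, 0,0,-0.007,0,0,0, 0,0,0,0,0,0, 0,0,0,0,0,0]'
```

```text
t: 13.25
tcp_pos: [548.1, -360.7, 7.5]
orientation: [-2.028, -2.399, -0.001]
ft_force: [-0.5, -0.3, -0.4]
opening: 23.1
gripper_force: 118.2
```

```bash
python3 -m crank '[0,0,-0.0025,0,0,0, 0,0,0,0,0,0]'
python3 -m crank '[0,0,0,0,0,0, 0,0,0,0,0,0, 0,0,0,0,0,0, 0,0,0,0,0,0]' 0.6
python3 -m crank '[0,0,0.02,0,0,0, 0,0,0.04,0,0,0, 0,0,0.05,0,0,0, 0,0.02,0.025,0,0,-0.145, -0.005,0.04,0,0,0,-0.145, -0.005,0.04,0,0,0,-0.145, -0.005,0.04,0,0,0,-0.145, -0.005,0.04,0,0,0,-0.145, -0.005,0.04,0,0,0,-0.145, -0.005,0.04,0,0,0,-0.145, -0.005,0.04,0,0,0,-0.145, -0.005,0.04,0,0,0,-0.145, -0.005,0.04,0,0,0,-0.145, -0.005,0.04,0,0,0,-0.145, -0.006,0.03,0,0,0,-0.142, 0,0,0,0,0,0, 0,0,0,0,0,0]'
python3 - <<'E'
from h import *
import pickle
st=env.read_state(); i=env.read_camera("wrist")[:,:,::-1]; pickle.dump(st,open("w3.pkl","wb"))
print(st["tcp_pos"],st["joint_pos"])
cv2.imwrite("pics/w3.png",cv2.resize(i,(800,600),interpolation=cv2.INTER_CUBIC))
E
```

```text
t: 13.45
tcp_pos: [548.0, -361.3, 5.2]
orientation: [2.029, 2.398, 0.0]
ft_force: [-0.1, 0.6, -1.7]
opening: 23.0
gripper_force: 118.2
t: 13.85
tcp_pos: [547.8, -361.6, 5.0]
orientation: [2.03, 2.398, 0.0]
ft_force: [0.2, 0.0, 0.3]
opening: 51.1
gripper_force: 0.0
t: 15.55
tcp_pos: [491.6, 89.1, 139.9]
orientation: [3.141, 0.005, 0.0]
ft_force: [0.3, -0.7, -0.1]
opening: 51.0
gripper_force: 0.0
[491.60316736  89.14498938 139.89280835] [-0.57352144  0.35048719  0.39142765  2.06481886 -0.19103804  0.75989749
 -1.63213372]
```

View pics/w3.png

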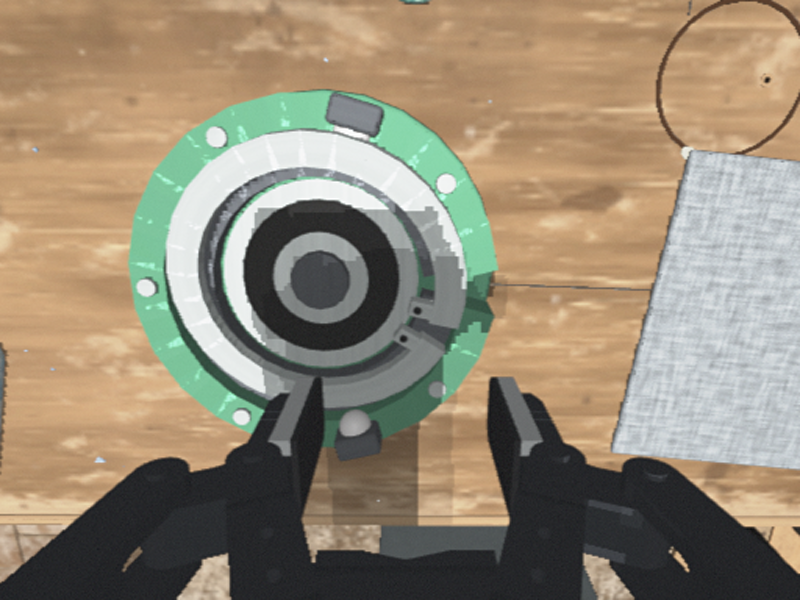

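The ring still sits raised and has shifted slightly towards +x. The far edge is at (165,275), the near edge at (466,268) and the lugs at (418,310) and (403,338). I'll fit its pose.

```bash
cat > fit.py <<'E'
from h import *
import pickle
from scipy.optimize import least_squares
np.set_printoptions(precision=2,suppress=True)
c=cam("wrist",pickle.load(open("w3.pkl","rb")))
# check housing calibration
print("stub",onz(c,np.array((319,280))*.64,43)[:2],"ballnear",onz(c,np.array((355,424))*.64,59.5)[:2])
out=np.array([(165,275),(181,205),(215,160),(260,138),(320,128),(390,146),(440,195),(464,255),(455,325),(418,380),(365,407)])*.64
holes=np.array([(418,310),(403,338)])*.64
a=np.radians(24)
def hp(s): # lug hole at r~49, tangential offset +-10.5 from gap centre
    u=np.array([-np.sin(a),-np.cos(a)]);t=np.array([np.cos(a),-np.sin(a)])
    return np.r_[u*49+t*s*10.5,3.5]
def pts(p,ps): return (R.from_rotvec(p[3:])).apply(ps)+p[:3]
th=np.linspace(0,2*np.pi,721);circ=np.c_[68*np.cos(th),68*np.sin(th),0*th+3.5]
def res(p):
    q=np.array([proj(c,x) for x in pts(p,circ[::4])]);d=[]
    for o in out:
        k=np.argmin(((q-o)**2).sum(1));n=q[k]-q.mean(0);n/=np.linalg.norm(n);d.append((o-q[k])@n)
    h=np.array([proj(c,x) for x in pts(p,[hp(1),hp(-1)])])-holes
    far=pts(p,[[0,68,-3.5]])[0][2]
    return np.r_[d,h.ravel()*.5,(far-46)/1.0,(p[4])/.15]
s=least_squares(res,[504,132,60,-.2,0,0],diff_step=1e-4)
p=s.x;print(p,s.cost);print(s.fun)
for n,x in [("end_bottom",[0,-61,-3.5]),("end_mid",[0,-61,0]),("+x5",[8,-60.5,0]),("left",[-68,-17,-3.5]),("right",[68,-17,-3.5])]: print(n,pts(p,[x])[0])
E
python3 fit.py
```

```text
stub [504.43 131.37] ballnear [433.09 113.85]
[508.95 130.02  54.36  -0.03   0.11  -0.07] 26.145228554988233
[ 3.88  1.54  0.98 -2.25 -1.74  0.85  0.87  1.98  0.94  1.08 -0.69  0.42
 -0.75 -1.48  2.4   2.94  0.71]
end_bottom [504.63  69.1   52.63]
end_mid [505.    69.18  56.11]
+x5 [512.97  69.14  55.26]
left [440.01 117.57  58.5 ]
right [574.95 108.41  44.24]
```

```bash
python3 - <<'E'
from h import *
import pickle
st=env.read_state(); i=env.read_camera("wrist")[:,:,::-1]; pickle.dump(st,open("w3.pkl","wb")); cv2.imwrite("/tmp/w3.png",i)
g=lambda i:(255*(i/255.)**.6).astype(np.uint8)
a=cv2.resize(g(i[50:300,80:330]),(560,560),interpolation=cv2.INTER_CUBIC)
o=[]
for n in("scene","side"):
    j=env.read_camera(n)[:,:,::-1]; cv2.imwrite(f"/tmp/{n}3.png",j); p=proj(cam(n),[504,125,50]).astype(int); print(n,p-[36,42])
    o.append(cv2.resize(g(j[p[1]-42:p[1]+42,p[0]-36:p[0]+36]),(240,280),interpolation=cv2.INTER_CUBIC))
cv2.imwrite("pics/w4.png",np.hstack([a,np.vstack(o)]))
E
```

```text
scene [184 144]
side [226 191]
```

View pics/w4.png

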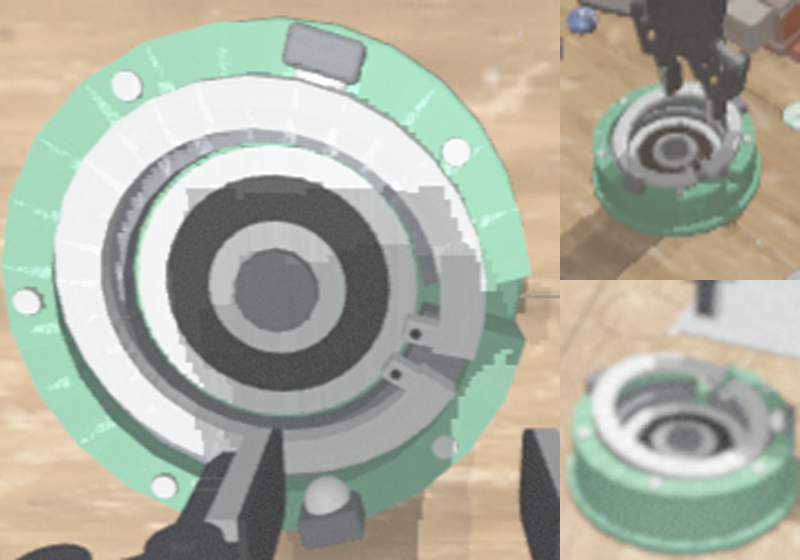

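```bash
python3 - <<'E'
s=open("fit.py").read()
import re
s=re.sub(r"out=np.*\n",'out=np.array([(53,260),(62,210),(85,155),(150,98),(250,75),(395,118),(450,180),(482,250),(487,300),(470,370),(430,425),(360,465),(285,475),(190,455),(120,400),(80,340)])/2.24+[80,50]\n',s)
s=re.sub(r"holes=np.*\n",'holes=np.array([(416,334),(396,374)])/2.24+[80,50]\n',s)
s=s.replace("p[4])/.15","p[4])/.3").replace("h.ravel()*.5","h.ravel()")
s+='''
for w in (0,1):
  f=(lambda p:np.r_[res(p)[:-2],0]) if w==0 else res
  q=least_squares(f,[506,131,60,-.2,0,0],diff_step=1e-4);print(q.x,q.cost);print(q.fun)
cr=lambda x:(np.array([proj(c,y) for y in x])-[80,50])*2.24
p=q.x
im=cv2.imread("pics/w4.png")
for r,z,col in((68,3.5,(0,0,255)),(54,3.5,(255,0,0)),(68,-3.5,(0,200,255))):
  cv2.polylines(im,[cr(pts(p,np.c_[r*np.cos(th),r*np.sin(th),0*th+z])).astype(np.int32)],True,col,1)
cv2.imwrite("/tmp/ov.png",im)
'''
open("fit.py","w").write(s)
E
python3 fit.py
```

```text
stub [504.74 130.19] ballnear [433.34 112.83]
[508.46 129.66  59.14  -0.08  -0.08  -0.  ] 38.124093205300625
[ 3.32  1.43  1.14 -0.78 -2.16  0.97  0.48  1.78  1.99  1.71  1.22  0.36
 -0.36  1.46  0.18  0.09  2.34 -1.64 -0.6   3.99  4.12 -0.25]
end_bottom [508.24  68.58  60.63]
end_mid [507.98  68.86  64.11]
+x5 [515.96  69.35  64.67]
left [440.78 112.55  51.94]
right [576.39 112.31  62.15]
[508.16 129.09  60.76  -0.05  -0.11   0.  ] 21.647383616790172
[ 1.54 -0.05  0.43 -0.45 -1.31  1.2  -0.06  0.77  0.92  0.85  1.05  0.37
  0.11  1.25 -0.62 -1.58  3.49 -1.62  0.68  3.77  0.  ]
[508.46 129.66  59.14  -0.08  -0.08  -0.  ] 38.1240932059255
[ 3.32  1.43  1.14 -0.78 -2.16  0.97  0.48  1.78  1.99  1.71  1.22  0.36
 -0.36  1.46  0.18  0.09  2.34 -1.64 -0.6   3.99  4.12 -0.25]
```

The fit shows the ring shifted about 4 mm towards +x, with the side between the slot and the +x ball raised to about 67 mm. I'll grip it there, 30° round from the slot, across the band.

```bash
python3 -m crank '[0.012,-0.004,0,0,0,0.131, 0.012,-0.004,0,0,0,0.131, 0.012,-0.0046,-0.02,0,0,0.131, 0.0112,0,-0.02,0,0,0.131, 0,0,-0.02,0,0,0, 0,0,-0.012,0,0,0, 0,0,-0.006,0,0,0, 0,0,-0.0044,0,0,0, 0,0,0,0,0,0]' 0.4 20
python3 -m crank '[0,0,0,0,0,0, 0,0,0,0,0,0, 0,0,0,0,0,0, 0,0,0,0,0,0, 0,0,0,0,0,0]' 0 40
python3 - <<'E'
from h import *
i=env.read_camera("wrist")[:,:,::-1]; cv2.imwrite("/tmp/w5.png",i)
E
```

```text
t: 16.65
tcp_pos: [538.9, 75.8, 57.4]
orientation: [3.034, 0.813, -0.0]
ft_force: [-0.7, 0.2, 0.3]
opening: 34.2
gripper_force: 0.0
t: 17.15
tcp_pos: [538.9, 76.4, 57.7]
orientation: [-3.034, -0.814, -0.001]
ft_force: [-2.3, 2.4, 1.7]
opening: 13.3
gripper_force: 38.3
```

```bash
python3 -m crank '[0,0,0.003,0,0,0, 0,0,0.005,0,0,0, 0,0,0.006,0,0,0, 0,0,0.006,0,0,0, 0,0,0,0,0,0]' 0 90
python3 -m crank '[0,0,0.01,0,0,0, 0,0,0.02,0,0,0, 0,0,0.02,0,0,0, 0,0,0.02,0,0,0, 0,0,0,0,0,0, 0,0,0,0,0,0]'
python3 - <<'E'
from h import *
import pickle
st=env.read_state(); i=env.read_camera("wrist")[:,:,::-1]; pickle.dump(st,open("w6.pkl","wb"))
o=[cv2.resize(i,(512,384))]
for n in("scene","side"):
    j=env.read_camera(n)[:,:,::-1]; p=proj(cam(n),[504,125,100]).astype(int); print(n,p-[36,42])
    o.append(cv2.resize(j[p[1]-42:p[1]+42,p[0]-36:p[0]+36],(240,280),interpolation=cv2.INTER_CUBIC))
v=np.vstack(o[1:]);cv2.imwrite("pics/w6.png",np.hstack([np.vstack([o[0],np.zeros((176,512,3),np.uint8)]),v]))
E
```

```text
t: 17.7
tcp_pos: [539.8, 75.7, 78.5]
orientation: [3.034, 0.813, 0.003]
ft_force: [-0.7, -0.1, -1.4]
opening: 11.6
gripper_force: 86.5
t: 18.3
tcp_pos: [538.9, 75.9, 147.6]
orientation: [-3.034, -0.813, -0.001]
ft_force: [-0.1, 0.2, -2.4]
opening: 11.5
gripper_force: 86.6
scene [183 134]
side [227 175]
```

View pics/w6.png

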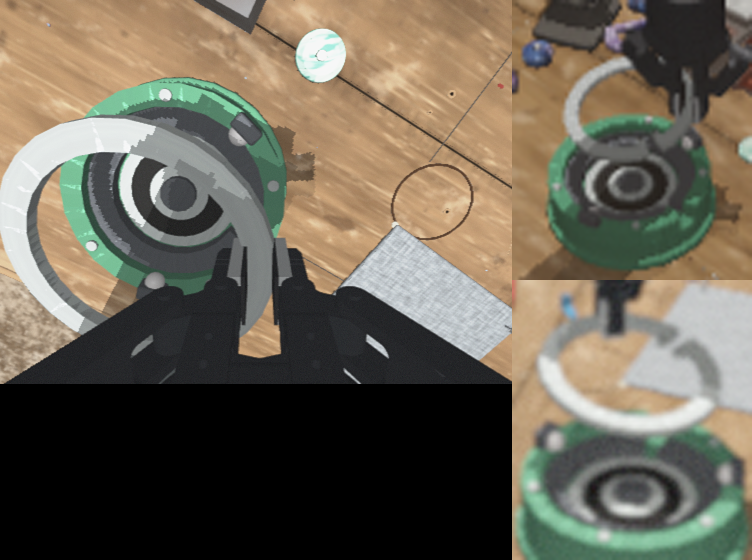

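The ring is held clear of the housing, with the band between the fingers at about (258,270) and its left edge at (0,190). I'll fit its tilt from the outline.

```bash
cat > fit2.py <<'E'
from h import *
import pickle
from scipy.optimize import least_squares
np.set_printoptions(precision=3,suppress=True)
st=pickle.load(open("w6.pkl","rb"));c=cam("wrist",st)
out=np.array([(0,185),(12,155),(35,132),(80,118),(130,116),(180,133),(225,162),(255,195),(270,235),(10,260),(40,305),(75,332)],float)
inn=np.array([(27,200),(40,175),(75,155),(130,150)],float)
th=np.linspace(0,2*np.pi,360)
def circ(p,r,z):
    n=R.from_rotvec([p[3],p[4],0]); return n.apply(np.c_[r*np.cos(th),r*np.sin(th),0*th+z])+p[:3]
def dist(p,obs,r,z):
    q=np.array([proj(c,x) for x in circ(p,r,z)]);d=[]
    for o in obs:
        k=np.argmin(((q-o)**2).sum(1));t=q[(k+1)%360]-q[k-1];n=np.array([t[1],-t[0]])/np.linalg.norm(t);d.append((o-q[k])@n)
    return d
g=st["tcp_pos"]+[0,0,9]
def res(p):
    P=circ(p,61,0); e=P[np.argmin(((P-g)**2).sum(1))]-g
    return np.r_[dist(p,out,68,3.5),np.array(dist(p,inn,54,3.5))*.5,e/3]
for x0 in ([508,129,157,0,0],[508,129,157,.2,.2],[508,129,157,-.2,-.2]):
    s=least_squares(res,x0,diff_step=1e-4,loss="soft_l1");print(s.x,s.cost)
print(s.fun)
E
python3 fit2.py
```

```text
[511.22  128.108 150.426  -0.045  -0.142] 6.320066675949324
[511.22  128.108 150.425  -1.929  -6.136] 6.320068453999741
[511.22  128.108 150.426  -0.045  -0.142] 6.320066675951095
[ 0.958 -0.718 -1.185  2.274  0.007  0.68  -0.675 -2.119  0.877  1.283
 -0.626 -0.127 -0.517 -0.849  0.622  0.042  0.125 -0.546  0.078]
```

```bash
python3 -m crank '[0,0,0,0.011,0.035,0, -0.004,-0.015,0,0.011,0.035,0, -0.006,-0.03,0,0.012,0.036,0, -0.008,-0.035,0,0.011,0.036,0, -0.008,-0.035,0,0,0,0, -0.008,-0.035,0,0,0,0, -0.008,-0.035,0,0,0,0, -0.008,-0.035,0,0,0,0, -0.006,-0.03,0,0,0,0, 0,-0.013,0,0,0,0, 0,0,-0.03,0,0,0, 0,0,-0.03,0,0,0, 0,0,-0.03,0,0,0, 0,0,-0.02,0,0,0, 0,0,-0.012,0,0,0, 0,0,0,0,0,0, 0,0,0,0,0,0]'
python3 - <<'E'
from h import *
import pickle
st=env.read_state(); i=env.read_camera("wrist")[:,:,::-1]; pickle.dump(st,open("w7.pkl","wb"));cv2.imwrite("/tmp/w7.png",i)
print(st["tcp_pos"],st["ft_force"],st["t"])
E
```

```text
t: 20.15
tcp_pos: [483.4, -187.0, 25.6]
orientation: [-2.951, -0.792, 0.192]
ft_force: [0.7, -0.4, -1.5]
opening: 11.3
gripper_force: 86.7
[ 483.37103776 -187.01042317   25.64326924] [ 0.71377001 -0.37205822 -1.47962939] 20.15
```

```bash
python3 -m crank '[0,0,-0.006,0,0,0, 0,0,-0.004,0,0,0, 0,0,-0.003,0,0,0, 0,0,0,0,0,0, 0,0,0,0,0,0]'
python3 -m crank '[0,0,-0.002,0,0,0, 0,0,-0.001,0,0,0, 0,0,0,0,0,0, 0,0,0,0,0,0]'
python3 -m crank '[0,0,-0.002,0,0,0, 0,0,-0.001,0,0,0, 0,0,0,0,0,0, 0,0,0,0,0,0]'
```

```text
t: 20.7
tcp_pos: [482.9, -187.2, 12.4]
orientation: [-2.951, -0.791, 0.192]
ft_force: [0.0, -0.3, -1.4]
opening: 11.8
gripper_force: 86.7
t: 21.1
tcp_pos: [482.9, -187.2, 9.4]
orientation: [-2.951, -0.791, 0.192]
ft_force: [-0.2, -0.0, -0.6]
opening: 11.2
gripper_force: 86.7
t: 21.5
tcp_pos: [483.0, -187.2, 6.5]
orientation: [-2.951, -0.791, 0.192]
ft_force: [0.3, -0.3, 0.4]
opening: 11.6
gripper_force: 87.9
```

```bash
python3 -m crank '[0,0,-0.001,0,0,0, 0,0,-0.001,0,0,0, 0,0,0,0,0,0, 0,0,0,0,0,0]'
python3 -m crank '[0,0,-0.001,0,0,0, 0,0,-0.001,0,0,0, 0,0,0,0,0,0, 0,0,0,0,0,0]'
```

```text
t: 21.9
tcp_pos: [483.1, -187.2, 5.9]
orientation: [-2.951, -0.791, 0.191]
ft_force: [-2.6, 1.4, 15.7]
opening: 11.5
gripper_force: 97.6
t: 22.3
tcp_pos: [483.2, -187.3, 5.7]
orientation: [-2.95, -0.79, 0.191]
ft_force: [-6.1, 2.4, 30.1]
opening: 11.2
gripper_force: 108.3
```

```bash
python3 -m crank '[0,0,0.002,0,0,0, 0,0,0.0005,0,0,0, 0,0,0,0,0,0]'
python3 -m crank '[0,0,0,0,0,0, 0,0,0,0,0,0, 0,0,0,0,0,0, 0,0,0,0,0,0]' 0.4
python3 -m crank '[0,0,0.004,0,0,0, 0,0,0.01,0,0,0, 0,0,0.03,0,0,0, 0,0,0.04,0,0,0, 0,0.02,0.05,0,-0.07,0, 0,0.03,0.05,-0.045,-0.07,0, 0,0.03,0,0,0,0, 0,0,0,0,0,0, 0,0,0,0,0,0]'
python3 - <<'E'
from h import *
import pickle
np.set_printoptions(precision=1,suppress=True)
st=env.read_state(); i=env.read_camera("wrist")[:,:,::-1]; pickle.dump(st,open("w8.pkl","wb")); cv2.imwrite("/tmp/w8.png",i)
c=cam("wrist",st); print(st["tcp_pos"],proj(c,[455,-135,8]))
# ring vs mat: brightness, rectified to the mat-top plane 11mm, 1mm/px, window centred (464,-148)
xs,ys=np.meshgrid(np.arange(364,565),np.arange(-248,-47)[::-1])
m=np.array([proj(c,[x,y,11]) for x,y in zip(xs.ravel(),ys.ravel())]).astype(np.float32).reshape(201,201,2)
r=cv2.remap(i,m[...,0],m[...,1],cv2.INTER_LINEAR); cv2.imwrite("/tmp/rect.png",r)
g=cv2.cvtColor(r,cv2.COLOR_BGR2GRAY); s=g[::8,::8]
print("\n".join(" ".join("%3d"%v for v in row) for row in s))
E
```

```text
t: 22.6
tcp_pos: [483.1, -187.2, 6.1]
orientation: [-2.951, -0.791, 0.191]
ft_force: [-2.6, 1.8, 10.7]
opening: 11.3
gripper_force: 94.9
t: 23.0
tcp_pos: [478.7, -180.2, 5.9]
orientation: [-2.936, -0.791, 0.203]
ft_force: [-10.2, 15.5, 23.6]
opening: 34.2
gripper_force: 11.6
t: 23.9
tcp_pos: [483.2, -112.8, 178.9]
orientation: [3.033, 0.817, -0.001]
ft_force: [-0.5, -0.9, 0.7]
opening: 34.0
gripper_force: 0.0
[ 483.2 -112.8  178.9] [263.2 204.9]
101  82  94 127 119 107  96  97 104  91 101  98 100  97 106 119 122 109 120 104 120 117 180 206 170 169
100  87  96 116 119 126 126 120 111 118 121 118 115 127 108 109  96  94 119 103 120 118 123 206 168 186
100  91  98 121 122 123 122 111 120 112 120 124 114 120 115 125 120 121 121 149 142 152 141 224 182 196
103  90  99 120 120 121 121 113 138 147 147 148 147 148 146 115 124 121 117 116 141 141 220 210 218 207
180 154 120 122 120 125 122 146 144 143 144 141 143 145 145 149 146 116 123 142 144 176 218 210 215 213
173 153 188 199 191 127 147 145 114 125 114 120 114 123 116 147 146 148 119 129 154 228 221 220 227 163
142 144 179 189 190 240 19
[... 1353 characters left out ...]
  35  65 120 185 244 244 243 224 220 218 226 233 233 222 222 227 222 182 160
158 222 219 220 206  35  34  63 120 114 217 226 215 226 220 228 223 217 221 206 229 228 217 230 180 159
160 218 215 183  34  35  56 119 120  40 217 222 220 219 207 222 224 220 222 209 223 222 198 211 165 170
168 216 112  34  45 105 119 120  46  43 221 220 219 229 220 226 224 220 221 228 222 227 225 226 169 163
167  56  39  50  40  49 134  41  40 198 230 227 223 221 227 223 227 222 218 224 219 209 224 206 178 142
 35  49  38  41  42  39  43  42  89 168 161 171 170 183 203 211 230 226 219 216 220 176 213 194 182 168
 42  40  41  44  40  47  41  42 177 163 174 175 170 178 180 175 176 177 193 191 188 172 178 182 181 188
```

```bash
python3 - <<'E'
from h import *
import pickle
from scipy.optimize import least_squares
np.set_printoptions(precision=2,suppress=True)
st=pickle.load(open("w8.pkl","rb"));c=cam("wrist",st);i=cv2.imread("/tmp/w8.png")
g=cv2.GaussianBlur(cv2.cvtColor(i,cv2.COLOR_BGR2GRAY),(0,0),1).astype(float)
E=[]
for a in np.radians(np.arange(0,360,4)):
    r=np.arange(60,77,.5); P=np.array([proj(c,[455+q*np.cos(a),-136+q*np.sin(a),11]) for q in r])
    v=cv2.remap(g.astype(np.float32),P[:,0].astype(np.float32)[None],P[:,1].astype(np.float32)[None],1)[0]
    d=np.gradient(v);k=np.argmin(d)
    if d[k]<-5: E.append(np.r_[P[k],r[k],np.degrees(a)])
E=np.array(E);print(len(E),E[:,2:].astype(int).tolist())
th=np.linspace(0,2*np.pi,720)
def f(p):
    q=np.array([proj(c,x) for x in R.from_rotvec([p[3],p[4],0]).apply(np.c_[68*np.cos(th),68*np.sin(th),0*th+3.5])+p[:3]]);o=[]
    for e in E[:,:2]:
        k=np.argmin(((q-e)**2).sum(1));n=q[k]-q.mean(0);o.append((e-q[k])@n/np.linalg.norm(n))
    return np.array(o)
s=least_squares(f,[455,-136,8,0,0],loss="soft_l1",diff_step=1e-4,x_scale=[1,1,1,.01,.01]);print(s.x,np.median(abs(f(s.x))))
# driver check: same picture spot in scene before/after
a=cv2.imread("/tmp/scene0.png").astype(int);b=env.read_camera("scene")[:,:,::-1].astype(int)
print("scene diff near cutters, driver handle, clip:",[abs(a-b)[y-8:y+8,x-10:x+10].mean().round(1) for x,y in((339,203),(350,266),(157,177))])
print(st["t"])
E
```

```text
35 [[67, 0], [67, 12], [67, 16], [67, 20], [67, 24], [67, 28], [67, 32], [68, 36], [68, 40], [68, 44], [68, 48], [68, 52], [68, 56], [68, 64], [69, 68], [69, 72], [69, 104], [73, 140], [70, 144], [68, 152], [63, 156], [60, 164], [65, 168], [69, 172], [76, 176], [75, 236], [65, 239], [60, 244], [75, 256], [75, 260], [67, 280], [67, 336], [66, 340], [66, 352], [66, 356]]
[ 454.59 -134.7    10.95   -0.05   -0.05] 0.34931020410827057
scene diff near cutters, driver handle, clip: [np.float64(1.8), np.float64(6.4), np.float64(4.1)]
23.9
```

```bash
python3 -c "
from bench import env
print(env.sign_off())"
```

```text
the job is handed in; nothing more can be done
None
```

I handed the job in at about 24 s (the limit is 72 s), but the sign-off returned no verdict: the ring was pried up past the balls with the driver, then lifted out with the gripper and laid on the mat about 15 mm off centre (flatness only fitted, to about ±0.05 rad), with the screwdriver back on the bench clear of it and no contact with the other things.

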